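Pin the trailer drawbar into its coupling

ROBOT

A 6-joint arm with a two-finger parallel gripper is mounted at the origin on a cart in front of the work surface, level with it; the furniture and walls round the work are solid. World frame = base frame: x ahead of the robot, y to its left, z up, the work surface at z = 0. Lengths are in m, angles in degrees, forces in N, time in s.
With the tool pointing down it reaches from about 0.35 to 0.875 m from the base axis. Payload 4.2 kg.
Tool frame: the origin (TCP) lies midway between the tips of the shut fingers; the grasp point (between the pads) lies 19 mm behind it; z points along the fingers, y is the line along which they close (so a half turn about z gives the same grasp; the last joint's range is limited). The gripper opens to 87 mm and grips with 3 to 60 N. Pads are 19 mm wide; open, the fingers measure 117 mm over their backs; the gripper's body (75 mm by 190 mm) begins 51 mm behind the grasp point.
Start: joints at [-50.959, 22.042, 0.453, 0, -68.411, -14.817], TCP at [0.256, -0.57, 0.223] pointing down, gripper open.
Joint ranges: [-179.83, 179.83], [-69.29, 118.12], [-61.27, 80.66], [-181.25, 117.63], [-171.15, -9.14], [-177.46, 177.46]. Speed limits (degrees/s): [159.86, 159.86, 180, 180, 180, 180].

INTERFACE

Orientations are given as a 3x3 rotation matrix whose columns are the frame's x, y, z axes.
In Python, from station import r, capture, finish_job gives the robot as it stands (r), with the cameras as plain functions and the job as plain functions.
- The arm moves only by the tool drive_effector, called after "Request:" by a JSON object that holds its "method" and its "body". Schema: {"type":"object","properties":{"moves":{"type":"array","items":{"type":"array","items":{"type":"number"},"minItems":7,"maxItems":7},"minItems":1,"maxItems":8},"only":{"type":"string"},"quiet":{"type":"boolean"},"lines":{"type":"string"}},"required":["moves"],"additionalProperties":false}. moves is a list of rows, 1 to 8 of them, each of 7 numbers: the opening from 0.0 (shut) to 1.0 (fully open), then dx, dy, dz in shares of 0.8 m (1.0 is 0.8 m), then a rotation vector rx, ry, rz in parts of the range, where 1.0 means 180 degrees; each row is the pose to reach, as a shift and turn from the pose commanded when the call began, along the tool's axes at that moment; what a row does not reach only later rows make up. A row lasts 1/10 s, in which the tool goes at most 0.05 m and 8.59 degrees, less where a joint would pass 70% of its speed; a pose out of reach is approached as far as the arm can. The fingers move at their own pace and stop on an object; the grip force is fixed at half the most. Time passes only in rows, so rows that do not move let the fingers close. The tool returns the time, the measured TCP pose, the force, the opening and the grip force at its end. only (a regular expression) keeps the lines of the reply that match it, lines (a string "A,B") keeps lines A to B, and quiet returns only ok. No shift or turn number may pass 1 either way. Input that does not fit is refused with a message, and nothing moves.
- r.sense(): the state, without advancing time (a new reading comes with each control period).
- capture(name): name is "scene" or "top"; returns a dict with "pixels" (420x560x3 uint8, red, green, blue), "z_map" (420x560 float32, m along the optical axis (not along the pixel's ray), 0 where there is no reading), "K" (3x3 intrinsics, pixels), "distortion" ([k1, k2, p1, p2, k3] as OpenCV has them; the pictures are not rectified), "world_from_camera" (4x4, takes a point from camera to world coordinates). Camera axes: x right, y up, looking along -z (the intrinsics and any distortion apply to the point x, -y, -z); pixel columns grow to the right and rows downward; lengths in m; the calibration is good to about 2 mm. A picture is of the moment at which its call begins.
- finish_job(): hands the job in; it is judged then, once.
The state is a dict: "time_s": time; "joints": joint angles; "joint_velocities": joint speeds; "effort": joint torques, N m; "tcp_pos": TCP position; "ee_rot": TCP orientation; "wrist_force": force on the tool from outside, world axes, zero at the start; "moment": the same for the moment, N m; "gripper_width": opening from 0.0 (shut) to 1.0 (fully open); "gripper_force": force on a finger pad.
Only numpy, scipy, OpenCV 4.12 (cv2) and the standard library are available. Lean on these libraries where they do the work, as an engineer would, in place of code of your own. Each camera call takes 0.05 s, during which the arm holds its last target. There are 200 camera calls.

TASK

Lock the trailer drawbar into its coupling: take the long pin out of the pin stand and put it down through the hole in the coupling and drawbar, fully home, so that its collar rests on the top plate. Leave the two short pins in the stand.

Things in the scene. Friction and masses are not known exactly. Their poses are not given: they have to be found in the camera images.
- pin_long: Long loose steel pin, upright in one of 3 holes (62 mm apart) of a wooden stand 62x184x36 mm; hole 18 wide, 30 deep. Shank 16 mm thick, reaching 58 mm below the collar, last 6 mm tapering to 8. Collar 42 wide, 5 thick; on it a round knob 26 wide, 34 tall, to grip. Origin: axis at collar's underside (z = 64 mm in the stand, 28 above the short pins'). z axis up the pin to the knob; ~0.2 kg.
- pin_short_a: Short loose steel pin, too short for the job: knob, collar and shank thickness as the long one's, but the shank reaches only 26 mm below the collar, which lies on the stand (z = 36 mm). Origin and axes as for the long pin. All three stand in one row along the stand. It stays in its hole.
- pin_short_b: The second short pin, identical to pin_short_a; stays in its hole. Behind the stand (farther from the robot) is an open cardboard carton, walls 120 mm high, front wall at x = 0.56 m.
- hitch_hole (a point): Centre of the pin hole's mouth, in the top face (z = 72 mm) of the coupling, a grey fork fixed to the desk: two level plates 60x74x8 mm, 20 mm apart, on a dark base; steel tongue (12 thick) between them; drawbar tube 34 mm square leads off along the point's +y for 155 mm. Holes in line, vertical, 26 mm wide, free to 64 mm below the mouth. z up; nothing on the coupling stands higher.

How it is judged (in metres and radians):
At the end, for the whole second after the job is handed in: The long pin stands in the hole through fork and tongue, at rest, its collar on the top plate (within 5 mm in height, 10 mm of the hole's centre, upright within 10 degrees); both short pins are within 15 mm of where they stood in the stand (z of pin_long in the frame of hitch_hole between -0.005 and 0.005 m and horizontal distance between pin_long and hitch_hole below 0.01 m and angle between pin_long's own z axis and vertical below 0.175 rad and linear speed of pin_long below 0.02 m/s and distance of each of pin_short_a, pin_short_b from where it was at the start of the episode below 0.015 m); the robot touches nothing.
It fails at once if a short pin was pulled out of the stand (distance of any of pin_short_a, pin_short_b from where it was at the start of the episode above 0.025 m).
It also fails if it takes over 34 s, if anything falls off the work surface, if the arm or the gripper's body presses on something with over 40 N, if the wrist force passes 120 N, or if a joint passes its speed limit or range.

## Working session

There is one attempt and no reset: what is moved stays moved. The work goes in short steps, Python scripts to look and compute and a tool call to move; the robot and the scene stay as the last step left them, time stands still between calls to the robot, and variables do not carry over. Pictures are saved under pics/ and viewed, at most 10 in all, crops included, and the job is handed in when it is done.

```bash
ls; mkdir -p pics; cat > h.py <<'E'
import numpy as np,cv2
from station import r, capture, finish_job
def cloud(c):
    h,w=c["z_map"].shape
    u,v=np.meshgrid(np.arange(w),np.arange(h))
    p=cv2.undistortPoints(np.stack([u,v],-1).reshape(-1,1,2).astype(np.float64),c["K"],np.array(c["distortion"])).reshape(h,w,2)
    z=c["z_map"]
    P=np.stack([p[...,0]*z,-p[...,1]*z,-z,np.ones_like(z)],-1)
    W=(P@np.array(c["world_from_camera"]).T)[...,:3]
    W[z==0]=np.nan
    return W
E
python3 - <<'E'
from h import *
for n in("top","scene"):
    c=capture(n); cv2.imwrite(f"pics/{n}0.png",c["pixels"][...,::-1]); np.savez(f"{n}0.npz",W=cloud(c),px=c["pixels"])
    print(np.round(c["world_from_camera"],3))
s=r.sense();print(s["tcp_pos"],s["ee_rot"],s["time_s"])
E
```

```text
pics
station.py
[[ 0.415  0.884 -0.216  0.291]
 [-0.91   0.405 -0.094 -0.073]
 [ 0.004  0.235  0.972  1.049]
 [ 0.     0.     0.     1.   ]]
[[-0.874  0.218 -0.434 -0.037]
 [-0.486 -0.372  0.791  0.988]
 [ 0.011  0.902  0.431  0.632]
 [ 0.     0.     0.     1.   ]]
[ 0.25622819 -0.5694634   0.22157139] [[-9.12021899e-01 -4.10140592e-01 -8.66752122e-04]
 [-4.10141503e-01  9.12020150e-01  1.78705322e-03]
 [ 5.75523334e-05  1.98532269e-03 -9.99998028e-01]] 0.1
```

View pics/top0.png

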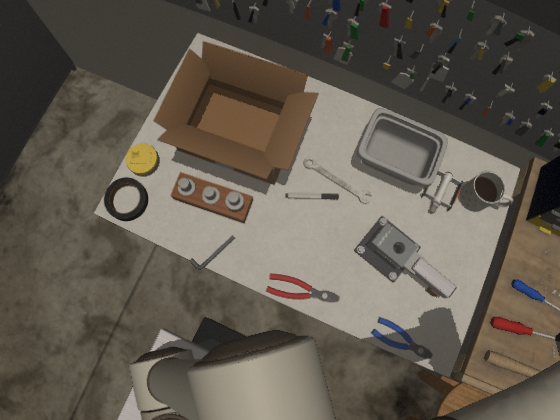

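View pics/scene0.png

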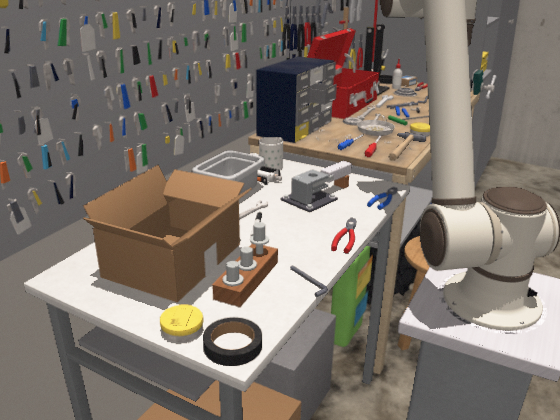

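The top view shows the stand with pins at about (185,186), (210,195) and (234,201), and the coupling hole at about (400,247). In the scene view the tall pin is the one nearest the coupling, at (259,235).

```bash
python3 - <<'E'
from h import *
for n in("top","scene"):
    W=np.load(f"{n}0.npz")["W"]; x,y,z=W[...,0],W[...,1],W[...,2]
    def st(m,l):
        if m.sum()<3: print(l,m.sum());return
        P=W[m]; q=np.round(cv2.minEnclosingCircle(P[:,:2].astype(np.float32))[0],4); print(n,l,m.sum(),np.round(np.median(P,0),4),"circ",q,np.round(P.min(0),3),np.round(P.max(0),3))
    roi=np.zeros(z.shape,bool)
    if n=="top":
        for (u,v) in((185,186),(210,195),(234,201)):
            roi[:]=0; roi[v-14:v+15,u-14:u+15]=1
            zz=np.nanmax(z[roi]); print(np.round(zz,4)); st(roi&(z>zz-.007),"knob")
            zc=zz-.034; st(roi&(abs(z-zc)<.006),"collar")
        roi[:]=0; roi[165:225,165:260]=1
        m=roi&(abs(z-.036)<.006); st(m,"stand"); print(cv2.minAreaRect(W[m][:,:2].astype(np.float32)))
        roi[:]=0; roi[205:300,345:470]=1
        m=roi&(abs(z-.072)<.006); st(m,"plate"); print(cv2.minAreaRect(W[m][:,:2].astype(np.float32)))
        print(np.round(z[240:256,392:410],3)); print(np.round(W[247,400],3))
    else:
        for (u,v) in((259,228),(246,250),(233,265)):
            roi[:]=0; roi[v-14:v+15,u-10:u+11]=1
            print(np.nanmax(z[roi])); zz=np.nanmax(z[roi]); st(roi&(z>zz-.005),"knob")
    if n=="top":
        px=np.load("top0.npz")["px"][170:310,160:470]; px=np.hstack([px[0:60,0:100],px[40:100,190:290]]);cv2.imwrite("pics/crop.png",cv2.resize(px[...,::-1],None,fx=4,fy=4,interpolation=cv2.INTER_CUBIC))
E
```

```text
0.083
top knob 27 [0.4676 0.2386 0.077 ] circ [0.4685 0.2422] [0.458 0.231 0.076] [0.476 0.253 0.083]
top collar 39 [0.4647 0.2335 0.045 ] circ [0.4683 0.2427] [0.449 0.224 0.043] [0.487 0.258 0.055]
0.0795
top knob 91 [0.4751 0.1808 0.0754] circ [0.4748 0.1813] [0.462 0.169 0.073] [0.487 0.194 0.08 ]
top collar 120 [0.4686 0.1723 0.0415] circ [0.473  0.1818] [0.447 0.143 0.04 ] [0.498 0.221 0.051]
0.1075
top knob 98 [0.4798 0.1216 0.1035] circ [0.4799 0.1211] [0.468 0.109 0.1  ] [0.492 0.133 0.107]
top collar 107 [0.4723 0.1139 0.0699] circ [0.4799 0.1213] [0.46  0.101 0.068] [0.5   0.142 0.079]
top stand 1393 [0.4667 0.1844 0.0365] circ [0.4724 0.1828] [0.435 0.089 0.031] [0.513 0.276 0.042]
((0.47435450553894043, 0.18322788178920746), (0.06298889219760895, 0.18460547924041748), 5.574509143829346)
top plate 1678 [ 0.5195 -0.2786  0.0719] circ [ 0.5237 -0.3064] [ 0.475 -0.41   0.066] [ 0.575 -0.198  0.077]
((0.5203061103820801, -0.30595508217811584), (0.21388663351535797, 0.06244705617427826), 74.44146728515625)
[[0.071 0.075 0.072 0.07  0.073 0.073 0.07  0.073 0.074 0.071 0.076 0.0
[... 1411 characters left out ...]
.071 0.072 0.071 0.009 0.009 0.007 0.042 0.057 0.074 0.07
  0.069 0.073 0.068 0.071 0.071 0.075]
 [0.071 0.071 0.075 0.069 0.073 0.072 0.072 0.074 0.077 0.072 0.072 0.071
  0.074 0.074 0.074 0.072 0.074 0.073]
 [0.073 0.072 0.074 0.07  0.074 0.075 0.077 0.074 0.073 0.073 0.075 0.075
  0.072 0.071 0.072 0.071 0.075 0.071]]
[ 0.543 -0.266  0.045]
0.10647133739549763
scene knob 59 [0.4793 0.1225 0.1039] circ [0.4806 0.1215] [0.467 0.11  0.102] [0.494 0.134 0.106]
0.08014917066792304
scene knob 61 [0.4752 0.1835 0.0763] circ [0.475  0.1855] [0.459 0.128 0.075] [0.491 0.243 0.08 ]
0.07816319382516401
scene knob 84 [0.4688 0.2459 0.0756] circ [0.4749 0.2257] [0.455 0.192 0.073] [0.481 0.26  0.078]
```

View pics/crop.png

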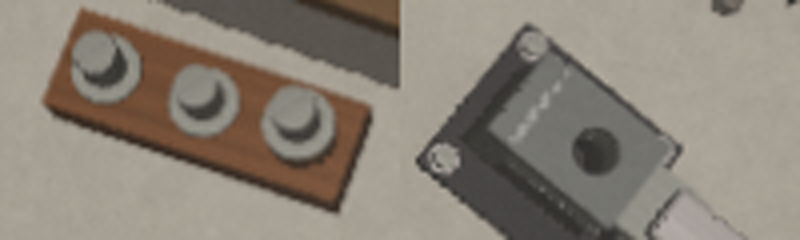

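The crop confirms three pins in one row, with the shorter two at left and middle, and a clear round hole in the grey plate. Next I'll compute the hole centre, the carton clearance and the tool-frame offset.

```bash
cat >> h.py <<'E'
def on_plane(c,uv,zp):
    p=cv2.undistortPoints(np.array(uv,float).reshape(-1,1,2),c["K"],np.array(c["distortion"])).reshape(-1,2)
    T=np.array(c["world_from_camera"]); d=np.c_[p[:,0],-p[:,1],-np.ones(len(p))]@T[:3,:3].T
    return T[:3,3]+d*((zp-T[2,3])/d[:,2])[:,None]
def off(goal):
    s=r.sense();R=np.array(s["ee_rot"]);return np.round(R.T@(np.array(goal)-s["tcp_pos"]),4)
E
python3 - <<'E'
from h import *
c=capture("top");W=cloud(c);z=W[...,2]
m=np.zeros(z.shape,bool);m[236:260,388:414]=1;m&=z<.0655
v,u=np.nonzero(m);P=on_plane(c,np.c_[u,v],.072)
print("hole",cv2.minEnclosingCircle(P[:,:2].astype(np.float32)),P.mean(0))
f=(W[...,0]>.45)&(W[...,0]<.9)&(W[...,1]>-.05)&(W[...,1]<.4)
for a,b in((.45,.5),(.5,.53),(.53,.56),(.56,.6)):
    k=f&(W[...,0]>=a)&(W[...,0]<b);print(a,np.nanmax(z[k]))
print(off([.480,.1213,.20]))
E
```

```text
hole ((0.535801887512207, -0.26234859228134155), 0.03946560621261597) [ 0.53747033 -0.2662302   0.072     ]
0.45 0.106775621457594
0.5 0.15790467391674579
0.53 0.15847889260549297
0.56 0.1600787394124703
[-0.4874  0.5382  0.0226]
```

```bash
python3 - <<'E'
from h import *
d=np.load("top0.npz");W=d["W"];x,y,z=W[...,0],W[...,1],W[...,2]
c=capture("top")
m=np.zeros(z.shape,np.uint8);m[236:260,388:414]=1;m&=(z<.0655)
n,l,s,ct=cv2.connectedComponentsWithStats(m);k=l[247,397];v,u=np.nonzero(l==k);print(s[k])
P=on_plane(c,np.c_[u,v],.072);print("hole",cv2.minEnclosingCircle(P[:,:2].astype(np.float32)),P.mean(0))
S=np.load("scene0.npz")["W"]
for A in (W,S):
  x,y,z=A[...,0],A[...,1],A[...,2]
  for a in np.arange(-.05,.35,.05):
    k=(z>.11)&(y>a)&(y<a+.05)&(x>.45)&(x<.7)&(z<.3)
    if k.any(): i=np.nanargmin(np.where(k,x,9));print(round(a,2),k.sum(),A.reshape(-1,3)[i].round(3),z[k].max().round(3), z[k&(x<.56)].max().round(3) if (k&(x<.56)).any() else '')
E
```

```text
[393 243  12  11  98]
hole ((0.5328871011734009, -0.2579050064086914), 0.012971880845725536) [ 0.53269179 -0.25791022  0.072     ]
0.0 362 [0.572 0.049 0.135] 0.151 
0.05 1347 [0.531 0.086 0.155] 0.158 0.158
0.1 502 [0.528 0.133 0.159] 0.159 0.159
0.15 456 [0.523 0.197 0.154] 0.158 0.158
0.2 456 [0.52  0.246 0.154] 0.158 0.158
0.25 448 [0.517 0.296 0.156] 0.158 0.158
0.3 1568 [0.516 0.315 0.157] 0.158 0.158
0.0 270 [0.571 0.04  0.147] 0.15 
0.05 1012 [0.532 0.09  0.155] 0.157 0.157
0.1 179 [0.528 0.14  0.155] 0.158 0.158
0.15 126 [0.524 0.197 0.156] 0.157 0.157
0.2 143 [0.521 0.243 0.155] 0.157 0.157
0.25 167 [0.517 0.299 0.156] 0.157 0.157
0.3 890 [0.516 0.31  0.155] 0.157 0.157
```

Careful with the scale: shifts go in shares of 0.8 m and turns go in shares of 180 degrees. That gives: 0.29 m is 0.3625, -0.266 m is -0.3325, 18.6 degrees is 0.1033.

Request:
{"method": "drive_effector", "body": {"moves": [[0.55, -0.0413, 0.045, 0, 0, 0, 0.0111], [0.55, -0.0825, 0.09, 0, 0, 0, 0.0222], [0.55, -0.125, 0.135, 0, 0, 0, 0.0444], [0.55, -0.1663, 0.18, 0, 0, 0, 0.0667], [0.55, -0.2075, 0.225, 0, 0, 0, 0.0889], [0.55, -0.25, 0.27, 0, 0, 0, 0.1033], [0.55, -0.2913, 0.315, 0, 0, 0, 0.1033], [0.55, -0.3325, 0.3625, 0, 0, 0, 0.1033]]}}

```text
time_s: 1.0
tcp_pos: [0.3802, -0.1948, 0.2227]
ee_rot: [[-0.995, -0.098, 0.001], [-0.098, 0.995, -0.0], [-0.001, -0.0, -1.0]]
wrist_force: [0.9, -0.0, 0.2]
gripper_width: 0.558
gripper_force: 0.0
```

Request:
{"method": "drive_effector", "body": {"moves": [[0.55, -0.0225, 0.055, 0, 0, 0, 0], [0.55, -0.045, 0.11, 0, 0, 0, 0], [0.55, -0.0688, 0.165, 0, 0, 0, 0], [0.55, -0.0913, 0.22, 0, 0, 0, 0], [0.55, -0.115, 0.275, 0, 0, 0, 0], [0.55, -0.1375, 0.33, 0, 0, 0, 0], [0.55, -0.1588, 0.3813, 0, 0, 0, 0], [0.55, -0.1588, 0.3813, 0, 0, 0, 0]]}}

```text
time_s: 1.8
tcp_pos: [0.4779, 0.1236, 0.2222]
ee_rot: [[-0.995, -0.103, 0.001], [-0.103, 0.995, 0.001], [-0.001, 0.0, -1.0]]
wrist_force: [-1.2, 0.4, -0.1]
gripper_width: 0.544
gripper_force: 0.0
```

```bash
python3 - <<'E'
from h import *
print(off([.477,.1213,.078]),off([.480,.1213,.078]))
c=capture("scene");cv2.imwrite("pics/s1.png",cv2.resize(c["pixels"][100:330,80:380,::-1],None,fx=2,fy=2))
E
```

```text
[ 0.0013 -0.0022  0.1442] [-0.0017 -0.0025  0.1442]
```

View pics/s1.png

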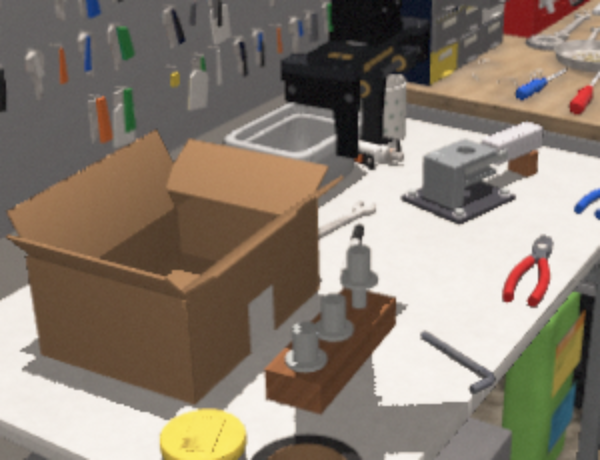

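The open gripper hangs above the tall pin at about (360,265), with fingers near (345,130) and (395,105). The carton flap stays beside it, so I'll descend.

Converted, 0.142 m is 0.1775, -0.002 m is -0.0025.

Request:
{"method": "drive_effector", "body": {"moves": [[0.55, 0.0013, -0.0025, 0.05, 0, 0, 0], [0.55, 0.0013, -0.0025, 0.1, 0, 0, 0], [0.55, 0.0013, -0.0025, 0.1375, 0, 0, 0], [0.55, 0.0013, -0.0025, 0.1625, 0, 0, 0], [0.55, 0.0013, -0.0025, 0.1775, 0, 0, 0], [0.55, 0.0013, -0.0025, 0.1775, 0, 0, 0], [0.55, 0.0013, -0.0025, 0.1775, 0, 0, 0]]}}

```text
time_s: 2.55
tcp_pos: [0.4757, 0.1166, 0.081]
ee_rot: [[-0.995, -0.097, 0.0], [-0.097, 0.995, -0.0], [-0.0, -0.0, -1.0]]
wrist_force: [0.5, -0.0, -0.2]
gripper_width: 0.55
gripper_force: 0.0
```

Converted, 0.0045 m is 0.0056, -0.002 m is -0.0025.

Request:
{"method": "drive_effector", "body": {"moves": [[0.55, -0.0025, 0.0056, 0.0038, 0, 0, 0], [0.55, -0.0025, 0.0056, 0.0038, 0, 0, 0], [0.3, -0.0025, 0.0056, 0.0038, 0, 0, 0], [0.0, -0.0025, 0.0056, 0.0038, 0, 0, 0], [0.0, -0.0025, 0.0056, 0.0038, 0, 0, 0], [0.0, -0.0025, 0.0056, 0.0038, 0, 0, 0], [0.0, -0.0025, 0.0056, 0.0038, 0, 0, 0], [0.0, -0.0025, 0.0056, 0.0038, 0, 0, 0]]}}

```text
time_s: 3.35
tcp_pos: [0.4773, 0.1219, 0.0777]
ee_rot: [[-0.995, -0.098, 0.0], [-0.098, 0.995, -0.0], [-0.0, -0.0, -1.0]]
wrist_force: [-0.2, -0.6, 0.8]
gripper_width: 0.289
gripper_force: 30.0
```

Converted, -0.13 m is -0.1625, -0.115 m is -0.1438.

Request:
{"method": "drive_effector", "body": {"moves": [[0, 0, 0, -0.0188, 0, 0, 0], [0, 0, 0, -0.0438, 0, 0, 0], [0, 0, 0, -0.075, 0, 0, 0], [0, 0, 0, -0.1125, 0, 0, 0], [0, 0, 0, -0.1438, 0, 0, 0], [0, 0, 0, -0.1625, 0, 0, 0], [0, 0, 0, -0.1625, 0, 0, 0]]}}

```text
time_s: 4.05
tcp_pos: [0.478, 0.1225, 0.2092]
ee_rot: [[-0.995, -0.098, 0.003], [-0.098, 0.995, 0.002], [-0.004, 0.002, -1.0]]
wrist_force: [0.7, 0.7, -3.1]
gripper_width: 0.289
gripper_force: 29.9
```

```bash
python3 - <<'E'
from h import *
print(off([.530,-.258,.208]),r.sense()["wrist_force"])
c=capture("scene");cv2.imwrite("pics/s2.png",cv2.resize(c["pixels"][100:330,80:380,::-1],None,fx=2,fy=2))
E
```

```text
[-0.0145 -0.3837  0.0005] [ 0.72143287  0.6870962  -3.06073159]
```

View pics/s2.png

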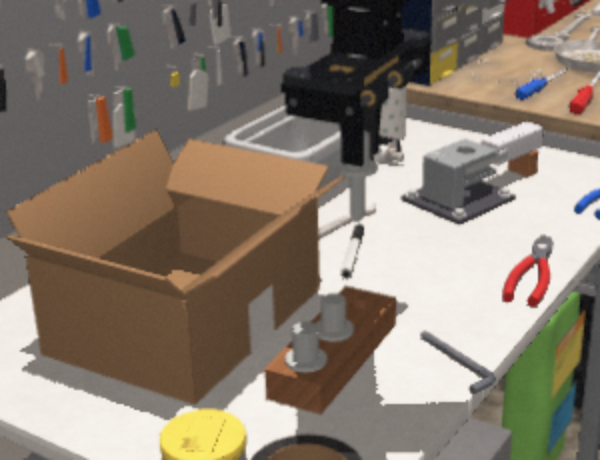

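The long pin hangs upright in the gripper (shank at about (358,195)) and both short pins are still in the stand at (333,318) and (305,345). Next I'll move over the coupling.

Converted, -0.34 m is -0.425, -0.3 m is -0.375.

Request:
{"method": "drive_effector", "body": {"moves": [[0, -0.0013, -0.0375, 0, 0, 0, 0], [0, -0.0038, -0.0938, 0, 0, 0, 0], [0, -0.0063, -0.15, 0, 0, 0, 0], [0, -0.0088, -0.2063, 0, 0, 0, 0], [0, -0.0113, -0.2625, 0, 0, 0, 0], [0, -0.0138, -0.3188, 0, 0, 0, 0], [0, -0.015, -0.375, 0, 0, 0, 0], [0, -0.0163, -0.425, 0, 0, 0, 0]]}}

```text
time_s: 4.9
tcp_pos: [0.5223, -0.2169, 0.205]
ee_rot: [[-0.995, -0.097, -0.004], [-0.097, 0.995, 0.001], [0.004, 0.002, -1.0]]
wrist_force: [0.3, 0.4, -1.8]
gripper_width: 0.285
gripper_force: 30.0
```

Request:
{"method": "drive_effector", "body": {"moves": [[0, -0.0013, -0.025, 0, 0, 0, 0], [0, -0.0025, -0.0438, 0, 0, 0, 0], [0, -0.0025, -0.0525, 0, 0, 0, 0], [0, -0.0025, -0.0525, 0, 0, 0, 0], [0, -0.0025, -0.0525, 0, 0, 0, 0], [0, -0.0025, -0.0525, 0, 0, 0, 0]]}}

```text
time_s: 5.5
tcp_pos: [0.5296, -0.2557, 0.2076]
ee_rot: [[-0.995, -0.099, 0.0], [-0.099, 0.995, 0.0], [-0.0, 0.0, -1.0]]
wrist_force: [-0.1, -0.3, -2.0]
gripper_width: 0.289
gripper_force: 29.9
```

```bash
python3 - <<'E'
from h import *
print(off([.530,-.258,.208]))
c=capture("scene");W=cloud(c);np.savez("s3.npz",W=W)
for n,A in(("scene",W),("top",cloud(capture("top")))):
  x,y,z=A[...,0],A[...,1],A[...,2]
  near=(abs(x-.533)<.05)&(abs(y+.258)<.05)
  for a in np.arange(.1,.23,.01):
    k=near&(z>a)&(z<a+.01)
    if k.sum()>3: print(n,a.round(3),k.sum(),A[k].mean(0).round(4),A[k].min(0).round(3),A[k].max(0).round(3))
cv2.imwrite("pics/s3.png",cv2.resize(c["pixels"][80:260,230:430,::-1],None,fx=3,fy=3))
E
```

```text
[-0.0002 -0.0023 -0.0004]
scene 0.14 16 [ 0.5316 -0.2503  0.1452] [ 0.525 -0.255  0.141] [ 0.54  -0.246  0.148]
scene 0.15 20 [ 0.53   -0.2505  0.1547] [ 0.524 -0.26   0.15 ] [ 0.537 -0.242  0.159]
scene 0.16 22 [ 0.5301 -0.2505  0.1654] [ 0.524 -0.258  0.16 ] [ 0.538 -0.244  0.17 ]
scene 0.17 21 [ 0.5302 -0.2517  0.1753] [ 0.524 -0.258  0.171] [ 0.537 -0.247  0.18 ]
scene 0.18 21 [ 0.5303 -0.2506  0.1856] [ 0.524 -0.255  0.18 ] [ 0.54  -0.245  0.19 ]
scene 0.19 44 [ 0.5264 -0.2477  0.1975] [ 0.512 -0.268  0.192] [ 0.551 -0.233  0.2  ]
scene 0.2 34 [ 0.5281 -0.2431  0.2049] [ 0.518 -0.27   0.2  ] [ 0.549 -0.227  0.21 ]
scene 0.21 49 [ 0.5248 -0.2447  0.2153] [ 0.513 -0.281  0.21 ] [ 0.538 -0.23   0.22 ]
scene 0.22 51 [ 0.5237 -0.2455  0.2256] [ 0.515 -0.28   0.221] [ 0.538 -0.228  0.23 ]
top 0.19 4 [ 0.5159 -0.2679  0.1975] [ 0.514 -0.272  0.195] [ 0.518 -0.266  0.199]
top 0.2 5 [ 0.517  -0.2669  0.2021] [ 0.512 -0.269  0.2  ] [ 0.526 -0.263  0.209]
top 0.22 5 [ 0.5239 -0.2686  0.2256] [ 0.522 -0.27   0.222] [ 0.526 -0.264  0.228]
```

View pics/s3.png

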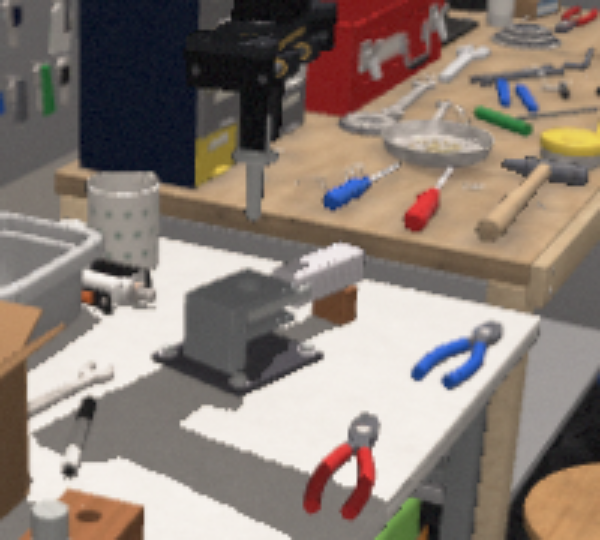

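The pin hangs vertically above the coupling, shank tip at about (253,215) in the crop, within about 2 mm of the hole. I'll lower it.

Converted, 0.08 m is 0.1, 0.06 m is 0.075.

Request:
{"method": "drive_effector", "body": {"moves": [[0, 0, -0.0025, 0.025, 0, 0, 0], [0, 0, -0.0025, 0.05, 0, 0, 0], [0, 0, -0.0025, 0.065, 0, 0, 0], [0, 0, -0.0025, 0.075, 0, 0, 0], [0, 0, -0.0025, 0.0838, 0, 0, 0], [0, 0, -0.0025, 0.0925, 0, 0, 0], [0, 0, -0.0025, 0.1, 0, 0, 0], [0, 0, -0.0025, 0.1, 0, 0, 0]]}}

```text
time_s: 6.4
tcp_pos: [0.5293, -0.2586, 0.1267]
ee_rot: [[-0.995, -0.098, -0.001], [-0.098, 0.995, 0.001], [0.001, 0.001, -1.0]]
wrist_force: [0.8, -0.9, -2.4]
gripper_width: 0.288
gripper_force: 29.9
```

Converted, 0.039 m is 0.0488, 0.037 m is 0.0463.

Request:
{"method": "drive_effector", "body": {"moves": [[0, 0, 0, 0.01, 0, 0, 0], [0, 0, 0, 0.02, 0, 0, 0], [0, 0, 0, 0.03, 0, 0, 0], [0, 0, 0, 0.04, 0, 0, 0], [0, 0, 0, 0.0463, 0, 0, 0], [0, 0, 0, 0.0488, 0, 0, 0], [0, 0, 0, 0.0488, 0, 0, 0]]}}

```text
time_s: 7.1
tcp_pos: [0.5297, -0.2588, 0.0882]
ee_rot: [[-0.995, -0.098, -0.001], [-0.098, 0.995, 0.0], [0.001, 0.0, -1.0]]
wrist_force: [-0.1, -0.5, -2.5]
gripper_width: 0.284
gripper_force: 29.9
```

Converted, 0.0015 m is 0.0019.

Request:
{"method": "drive_effector", "body": {"moves": [[0, 0, 0, 0.0019, 0, 0, 0], [0, 0, 0, 0.0019, 0, 0, 0], [0.6, 0, 0, 0.0019, 0, 0, 0], [0.6, 0, 0, 0.0019, 0, 0, 0], [0.6, 0, 0, 0.0019, 0, 0, 0], [0.6, 0, 0, 0.0019, 0, 0, 0], [0.6, 0, 0, 0.0019, 0, 0, 0]]}}

```text
time_s: 7.8
tcp_pos: [0.5299, -0.2588, 0.0873]
ee_rot: [[-0.995, -0.098, 0.001], [-0.098, 0.995, -0.0], [-0.0, -0.0, -1.0]]
wrist_force: [-0.2, 0.2, -0.3]
gripper_width: 0.578
gripper_force: 0.0
```

Request:
{"method": "drive_effector", "body": {"moves": [[0.6, 0, 0, -0.0125, 0, 0, 0], [0.6, 0, 0, -0.0375, 0, 0, 0], [0.6, 0, 0, -0.075, 0, 0, 0], [0.6, 0, 0, -0.125, 0, 0, 0], [0.6, 0.0375, 0, -0.1625, 0, 0, 0], [0.6, 0.0875, 0, -0.1875, 0, 0, 0], [0.6, 0.15, 0, -0.1875, 0, 0, 0], [0.6, 0.15, 0, -0.1875, 0, 0, 0]]}}

```text
time_s: 8.6
tcp_pos: [0.4052, -0.2702, 0.2386]
ee_rot: [[-0.995, -0.095, 0.0], [-0.095, 0.995, 0.001], [-0.0, 0.001, -1.0]]
wrist_force: [0.9, 0.3, -0.7]
gripper_width: 0.598
gripper_force: 0.0
```

```bash
python3 - <<'E'
from h import *
c=capture("scene")
for n,A in(("scene",cloud(c)),("top",cloud(capture("top")))):
  x,y,z=A[...,0],A[...,1],A[...,2]
  k=(np.hypot(x-.533,y+.258)<.03)&(z>.1035)&(z<.13)
  if k.sum()>3: print(n,k.sum(),np.median(A[k],0).round(4),A[k].min(0).round(3),A[k].max(0).round(3))
cv2.imwrite("pics/s4.png",cv2.resize(c["pixels"][80:280,210:410,::-1],None,fx=3,fy=3))
E
```

```text
scene 51 [ 0.5311 -0.2524  0.1105] [ 0.519 -0.268  0.104] [ 0.545 -0.245  0.115]
```

View pics/s4.png

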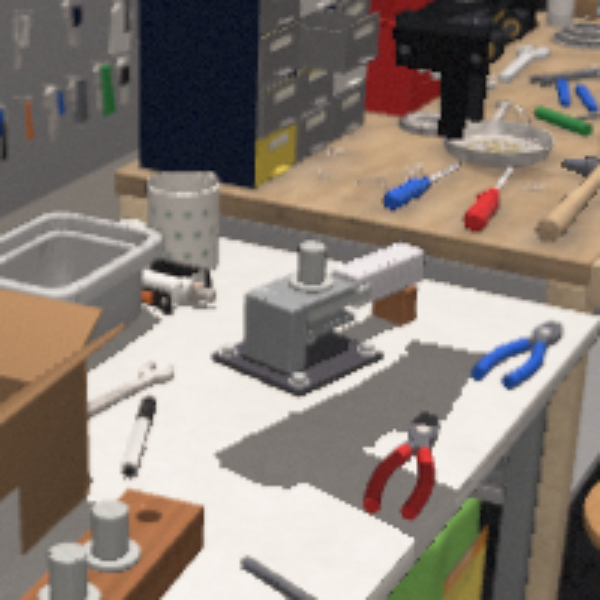

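The pin is seated upright with its collar on the top plate (knob at about (312,262), knob top at z≈0.111 m as expected). Both short pins are in the stand and the gripper is clear.

```bash
python3 -c "
from station import r, capture, finish_job
print(finish_job())"
```

```text
the job is handed in; nothing more can be done
None
```

The long pin is seated in the coupling with its collar on the top plate, both short pins are still in the stand, and I handed the job in at about 8.7 s; no verdict was returned.

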